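Wedge a leaning burette stand level

TASK

The burette stand leans because the two feet under the front edge of its base (the short edge farthest from the rod) have worn down. Lay the orange plastic wedge flat on the bench and push it, thin end first, under the middle of that edge until the base sits level and the rod stands plumb, then let go and leave the wedge there carrying the stand. Do not touch the glass burette, shove the stand along the bench or disturb the other things.

Things in the scene. Friction and masses are not known exactly. Their poses are not given: they have to be found in the camera images.
- stand: burette stand, loose, 1.1 to 1.7 kg: grey rust-stained steel base plate 200 mm long (its x) x 130 wide (y) x 4 thick, on four feet; origin at the centre of the plate's underside, x towards the rod end, z up along the rod. Rod 12 mm thick, rising at x = +80 mm to 506 mm; clamp at 400 mm. As found it leans 0.035 to 0.06 rad towards -x; a wedge pushed in at the front edge turns it about its rear feet
- front_edge (a point): middle of the lower front edge of the base plate (stand x = -100 mm, y = 0, z = 0). As found 4 to 5 mm above the bench; two worn stumps of feet 5 mm high, 16 mm across, stand behind it at stand x = -85 mm, y = +-50 mm. A third of the weight rests on this end: pushing the wedge home takes about 6 to 18 N
- back_edge (a point): middle of the lower back edge of the base plate (stand x = +100 mm, y = 0, z = 0). The two sound rear feet are at stand x = +85 mm, y = +-50 mm; their height differs each time, 11 to 15 mm, and the base is level when the front edge is as high above the bench
- rod_foot (a point): on the rod's axis, 18 mm above the plate's underside
- rod_band (a point): on the rod's axis at the middle of a 16 mm blue marking band, 300 mm above rod_foot
- burette: glass burette with a red-handled stopcock held in the clamp, fixed to the stand: 14 mm thick, upright at stand x = +14 mm, y = 0, from 120 mm (tip) to 545 mm above the plate's underside. Its frame is that of the stand
- wedge: loose solid orange plastic wedge, 35 g, 85 mm long (its x) x 30 wide, flat parallel sides; 2 mm thick at the thin end (x = +42.5 mm), rising evenly to 18 mm at the upright heel face (x = -42.5 mm); origin at the centre of its flat underside, z up. Friction about 0.5 to 0.7 on bench and plate: it does not creep back when let go
- wedge_tip (a point): middle of the lower edge of the wedge's thin end
- wedge_heel (a point): middle of the lower edge of the wedge's heel
- wash_bottle: white squeeze wash bottle with a bent spout, 70 mm across, 225 mm tall; origin at the centre of its foot, z up
- beaker: empty glass beaker, 72 mm across, 95 mm tall; origin at the centre of its foot, z up
- flask: conical glass flask, 82 mm across the foot, 112 mm tall; origin at the centre of its foot, z up
- reagent1: white screw-cap reagent jar, 58 mm across, 125 mm tall; origin at the centre of its foot, z up
- reagent2: another white reagent jar, as reagent1
- boss_head: spare dark steel boss head (clamp block) 30 x 34 x 34 mm lying on the bench, with a thumbscrew to 47 mm along its +x; origin under the block
- bung: red-brown rubber bung, 32 mm across below, 38 mm above, 30 mm tall; origin at the centre of its foot, z up
There are look-alikes about, which are no part of the job. What is shaped like the wedge but purple or turquoise is not meant.

How it is judged:
On the way:
1. the wedge's thin end is under the front edge of the base, the wedge flat on the bench (x of wedge_tip in the frame of stand between -0.096 and 0 m and y of wedge_tip in the frame of stand between -0.035 and 0.035 m and y of wedge_heel in the frame of stand between -0.05 and 0.05 m and angle between wedge's own z axis and vertical below 0.08 rad and height (world z) of wedge_tip below 0.005 m), for 0.1 s.
At the end, for the whole second after the job is handed in: stand within 0.010 rad of vertical, at rest, back edge within 30 mm of its start; wedge released, at rest, flat on the bench, thin end 30 to 100 mm in from the base's front edge and within 35 mm of its middle line (heel within 50 mm), carrying more than 1 N of the base (angle between stand's own z axis and vertical below 0.01 rad and x of wedge_tip in the frame of stand between -0.07 and 0 m and y of wedge_tip in the frame of stand between -0.035 and 0.035 m and y of wedge_heel in the frame of stand between -0.05 and 0.05 m and angle between wedge's own z axis and vertical below 0.05 rad and height (world z) of wedge_tip below 0.005 m and contact force between wedge and stand above 1 N and distance of back_edge from where it was at the start of the episode below 0.03 m and linear speed of each of stand, wedge below 0.01 m/s); the robot touches nothing.
It fails at once if the stand is shoved or lifted: its back edge moves more than 30 mm (distance of back_edge from where it was at the start of the episode above 0.03 m).
It fails at once if the stand is tipped by more than 0.12 rad (angle between stand's own z axis and vertical above 0.12 rad).
It fails at once if the burette is touched (contact force between any of the fingers, the arm, wedge and burette above 0.5 N).
It fails at once if another thing on the bench is moved more than 30 mm or tipped over (distance of any of wash_bottle, beaker, flask, reagent1, reagent2, boss_head, bung from where it was at the start of the episode above 0.03 m or angle between any of wash_bottle, beaker, flask, reagent1, reagent2, boss_head, bung's own z axis and vertical above 0.3 rad).
It also fails if it takes over 61 s, if anything falls off the work surface, if the arm or the gripper's body presses on something with over 40 N, if the wrist force passes 120 N, or if a joint passes its speed limit or range.

ROBOT

A 7-joint arm with a two-finger parallel gripper is mounted at the origin on the work surface. World frame = base frame: x ahead of the robot, y to its left, z up, the work surface at z = 0. Lengths are in m, angles in rad, forces in N, time in s.
With the tool pointing down it reaches from about 0.4 to 0.875 m from the base axis. Payload 6.5 kg.
Tool frame: the origin (TCP) lies on the centre line of the jaws, within the pads' length; the fingertips stand 8 mm ahead of it and the grasp point (between the pads) lies 11 mm behind it; z points along the fingers, y is the line along which they close (so a half turn about z gives the same grasp; the last joint's range is limited). The gripper opens to 88 mm and grips with 3 to 60 N. Pads are 18 mm wide; open, the fingers measure 123 mm over their backs; the gripper's body (75 mm by 187 mm) begins 45 mm behind the grasp point.
Start: joints at [-1.395, 0.536, -0.004, 1.538, 0.003, 1.067, -0.071], TCP at [0.156, 0.631, 0.247] pointing down, gripper open.
Joint ranges: [-2.7, 2.7], [-0.37, 2.16], [-1.27, 1.26], [0.24, 2.4], [-1.31, 4.45], [0.19, 1.91], [-2.76, 2.76]. Speed limits (rad/s): [2.39, 2.39, 3.14, 3.14, 3.14, 3.14, 3.14].

INTERFACE

Orientations are given as [roll, pitch, yaw] about the fixed x, y, z axes, in that order (R = Rz(yaw) Ry(pitch) Rx(roll)).
In Python, from cell import manip, vision gives the robot as it stands. The module is installed in compiled form; this text tells all that it offers. Calls block until the motion is done:
- manip.move_ptp(position, orientation): joint-space move of the TCP to a pose.
- manip.move_l(position, orientation=None, v=0.15, max_force=None): straight line of the TCP; orientation=None keeps the orientation; v is the mean speed in m/s. With max_force (N) it stops when the force on the tool has changed by that much, and returns True; else False.
- manip.goto_joints(angles): joint-space move.
- manip.set_gripper(opening, grasp_force=None): finger opening in m; grasp_force is the grip in N (None keeps the last); returns when the fingers have stopped.
- manip.hold(seconds).
- manip.solve_ik(position, orientation): joint angles nearest the present ones, or None.
- manip.sense(): the state.
- vision.get_image(name): name is "scene" or "side" or "wrist"; returns the picture (400x640x3 uint8, blue, green, red); there is no depth.
- vision.camera_info(name): a dict with "fx", "fy", "cx", "cy" (pixels), "eye" and "orientation" of the camera in the world; the wrist camera has in their place "tool_from_camera" (4x4, takes a point from camera to tool coordinates, whose origin is the TCP and whose axes are the flange's). Camera axes: x right, y down, z forward; pixel columns grow to the right and rows downward; lengths in m; the calibration is good to about 2 mm. The wrist camera is an equidistant fisheye: a pixel r from the principal point sees the ray r / f radians off the axis. A picture is of the moment at which its call begins: read the wrist's pose just before it. camera_info takes no time and is no camera call.
A pose or a line that the arm cannot do raises manip.IKError and nothing moves.
- manip.sign_off(): hands the job in; it is judged then, once.
The state is a dict: "time_s": time; "q": joint angles; "qd": joint speeds; "joint_efforts": joint torques, N m; "eef_pos": TCP position; "orientation": TCP orientation; "wrist_force": force on the tool from outside, world axes, zero at the start; "moment": the same for the moment, N m; "width": finger opening in m; "grip_force": force on a finger pad.
Only numpy, scipy, OpenCV 4.12 (cv2) and the standard library are available. Lean on these libraries where they do the work, as an engineer would, in place of code of your own. Each camera call takes 0.05 s, during which the arm holds its last target. There are 200 camera calls.

## Working session

There is one attempt and no reset: what is moved stays moved. The work goes in short steps, each a Python script; the robot and the scene stay as the last script left them, time stands still between calls to the robot, and variables do not carry over. Pictures are saved under pics/ and viewed, at most 10 in all, crops included, and the job is handed in when it is done.

```bash
mkdir -p pics; python3 - <<'E'
from cell import manip, vision
import cv2
for n in("scene","side","wrist"):
    cv2.imwrite(f"pics/{n}0.png",vision.get_image(n)); print(n,vision.camera_info(n))
s=manip.sense();print(s["eef_pos"],s["orientation"],s["time_s"])
E
```

```text
scene {'fx': 451.3069122440222, 'fy': 451.3069122440222, 'cx': 321.15953216351016, 'cy': 192.1976688367158, 'eye': array([1.03998456, 0.55927633, 1.28693524]), 'orientation': array([-2.57170889, -0.00512433,  2.50256778])}
side {'fx': 407.9461042540354, 'fy': 407.9461042540354, 'cx': 313.3691366768804, 'cy': 197.12941357480992, 'eye': array([-0.06084491,  0.84291804,  0.97889513]), 'orientation': array([-2.18748047,  0.0037492 , -2.46659438])}
wrist {'fx': 309.70691628693146, 'fy': 309.70691628693146, 'cx': 315.0156514693452, 'cy': 198.76188990479162, 'tool_from_camera': array([[-7.10250369e-04, -9.58409191e-01, -2.85396775e-01,
         7.34914679e-02],
       [ 9.99999733e-01, -7.30347312e-04, -3.60151318e-05,
        -1.36161657e-04],
       [-1.73921534e-04, -2.85396724e-01,  9.58409453e-01,
        -1.37940929e-01],
       [ 0.00000000e+00,  0.00000000e+00,  0.00000000e+00,
         1.00000000e+00]])}
[0.15552673 0.6306673  0.24606608] [-3.14031819e+00  8.83144907e-05  2.89986198e+00] 0.15
```

View pics/scene0.png

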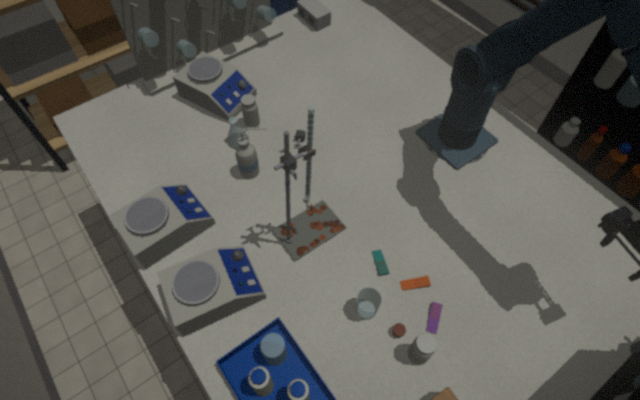

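View pics/side0.png

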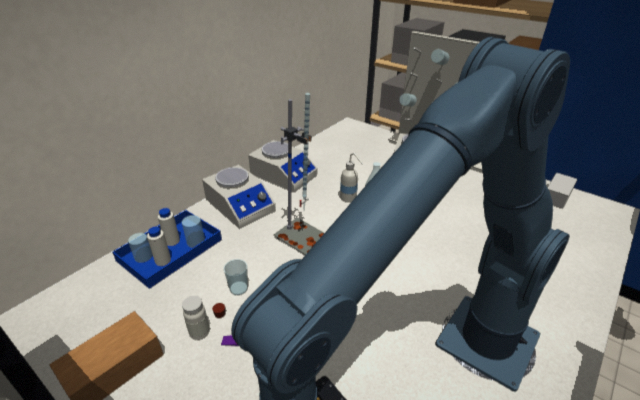

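The scene picture shows three wedge shapes: orange (415,283), turquoise (380,262) and purple (434,317). The orange one is meant, by its colour. The stand base is around (310,229) with the rod at its left end, so the front edge is the right-hand short edge, (322,202)-(346,229). I'll confirm with an enlarged crop.

```bash
cat > h.py <<'E'
from cell import manip, vision
import numpy as np, cv2
from scipy.spatial.transform import Rotation as Ro
def ray(n,u,v,T=None):
    c=vision.camera_info(n)
    if n!="wrist":
        R=Ro.from_euler('xyz',c["orientation"]).as_matrix(); return np.array(c["eye"]),R@np.array([(u-c["cx"])/c["fx"],(v-c["cy"])/c["fy"],1])
    M=T@c["tool_from_camera"]; p=np.array([u-c["cx"],v-c["cy"]])/c["fx"]; r=np.hypot(*p)+1e-12
    return M[:3,3],M[:3,:3]@np.r_[p/r*np.sin(r),np.cos(r)]
def pose():
    s=manip.sense();T=np.eye(4);T[:3,:3]=Ro.from_euler('xyz',s["orientation"]).as_matrix();T[:3,3]=s["eef_pos"];return T
def at(n,u,v,z,T=None):
    e,d=ray(n,u,v,T);return e+d*(z-e[2])/d[2]
def crop(im,x,y,w,h,k,name): cv2.imwrite(name,cv2.resize(im[y:y+h,x:x+w],None,fx=k,fy=k,interpolation=cv2.INTER_CUBIC))
E
python3 - <<'E'
from h import *
im=cv2.imread("pics/scene0.png"); crop(im,265,190,190,150,4,"pics/c1.png")
for n,u,v in [("orange",415,283),("turq",380,262),("purple",434,317),("beaker",366,305),("bung",399,330),("jar",424,352),("base",310,230)]: print(n,at("scene",u,v,.01).round(3))
E
```

```text
orange [0.513 0.33  0.01 ]
turq [0.553 0.217 0.01 ]
purple [0.54  0.438 0.01 ]
beaker [0.674 0.295 0.01 ]
bung [0.645 0.406 0.01 ]
jar [0.63  0.492 0.01 ]
base [0.661 0.    0.01 ]
```

View pics/c1.png

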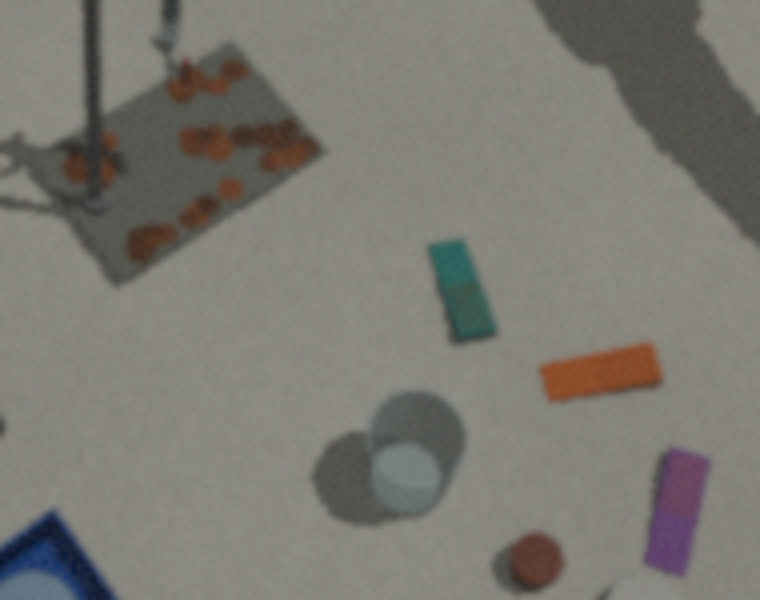

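The orange wedge is at crop (600,372), turquoise at (462,290), purple at (677,510); orange is confirmed. The base corners in the crop are (231,42), (324,150), (118,285) and (25,150). Next is a close look with the wrist camera.

```bash
python3 - <<'E'
from h import *
f=lambda x,y:(265+x/4,190+y/4)
a=at("scene",*f(231,42),.0085);b=at("scene",*f(324,150),.0085);c=at("scene",*f(118,285),.017)
print("front",a,b,"rearcorner",c,np.linalg.norm(a-b),np.linalg.norm(b-c))
L=at("scene",*f(545,384),.0);Rr=at("scene",*f(659,364),.0);print("wedge ends",L,Rr)
yaw=manip.sense()["orientation"][2]
manip.move_ptp([0.47,0.33,.2],[np.pi,0,0])
T=pose();im=vision.get_image("wrist");np.save("T1.npy",T);cv2.imwrite("pics/w1.png",im)
print(T[:3,3],manip.sense()["time_s"],manip.sense()["q"])
E
```

```text
front [ 0.56142281 -0.06493997  0.0085    ] [0.56220721 0.06073353 0.0085    ] rearcorner [0.7635062  0.06208161 0.017     ] 0.12567594903409976 0.201482874179401
wedge ends [0.54882535 0.31105402 0.        ] [0.46913686 0.35038989 0.        ]
[0.46946221 0.33107816 0.19991179] 1.8083 [-1.19481335  0.54671742  0.68850252  1.81550438 -0.42489051  0.9319616
 -1.88659954]
```

View pics/w1.png

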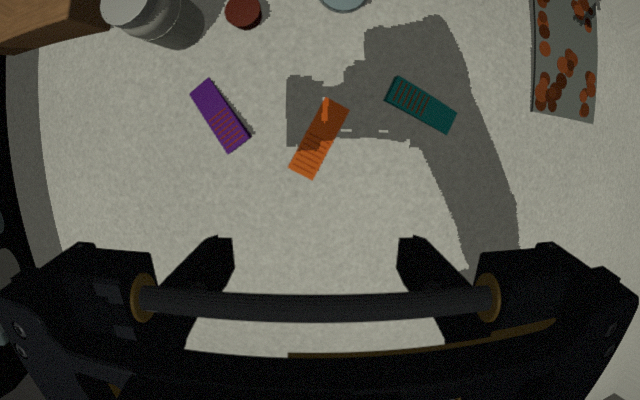

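The orange wedge runs from about (337,102) to (303,176), with ribs at its lower end. I need to tell heel from thin end and how it lies, so I'll crop.

```bash
python3 - <<'E'
from h import *
im=cv2.imread("pics/w1.png"); crop(im,275,85,90,100,6,"pics/c2.png")
E
```

```text
(no output)
```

View pics/c2.png

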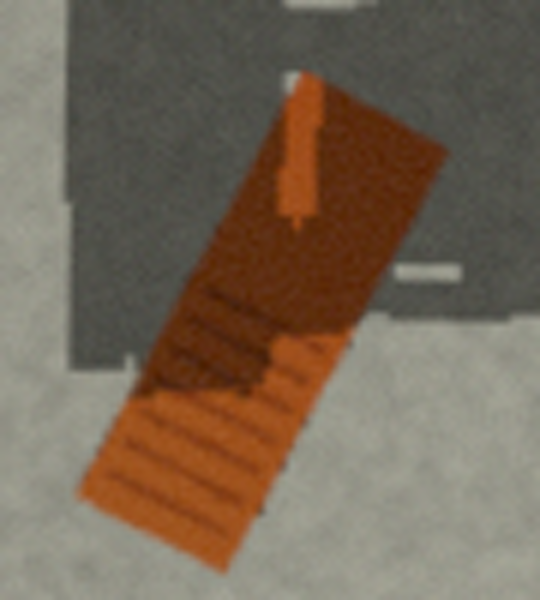

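```bash
python3 - <<'E'
from h import *
T=np.load("T1.npy")
g=lambda x,y:(275+x/6-.4,85+y/6-.4)
P=dict(A=g(302,70),B=g(447,150),C=g(225,572),D=g(78,492))
f=lambda x,y:(265+x/4-.4,190+y/4-.4)
S=dict(A=f(541,366),B=f(549,402),C=f(662,383),D=f(655,343))  # scene
for zt,zb in((.002,.018),(.018,.002),(.0,.0)):
    p={k:at("wrist",*P[k],zt if k in"AB" else zb,T) for k in P}
    print(zt,zb,"wid",[np.linalg.norm(p[a]-p[b]).round(4) for a,b in("AB","CD")],"len",[np.linalg.norm((p[a]-p[b])[:2]).round(4) for a,b in("AD","BC")]); print({k:p[k].round(4) for k in p})
    m=(p["A"]+p["B"])/2;n=(p["C"]+p["D"])/2; print("yaw",np.arctan2(*(m-n)[1::-1]), "mid",m,n)
    p={k:at("scene",*S[k],zt if k in"AB" else zb) for k in S};print("scene",{k:p[k].round(4) for k in p})
E
```

```text
0.002 0.018 wid [np.float64(0.0296), np.float64(0.0295)] len [np.float64(0.0838), np.float64(0.0842)]
{'A': array([0.5571, 0.3207, 0.002 ]), 'B': array([0.543 , 0.2947, 0.002 ]), 'C': array([0.4686, 0.3342, 0.018 ]), 'D': array([0.483, 0.36 , 0.018])}
yaw -0.48791970617729175 mid [0.5500289  0.30771381 0.002     ] [0.47583173 0.34709166 0.018     ]
scene {'A': array([0.5426, 0.2974, 0.002 ]), 'B': array([0.5568, 0.322 , 0.002 ]), 'C': array([0.4858, 0.3638, 0.018 ]), 'D': array([0.468 , 0.3379, 0.018 ])}
0.018 0.002 wid [np.float64(0.0282), np.float64(0.031)] len [np.float64(0.0863), np.float64(0.0869)]
{'A': array([0.5564, 0.3212, 0.018 ]), 'B': array([0.543 , 0.2964, 0.018 ]), 'C': array([0.4649, 0.3344, 0.002 ]), 'D': array([0.48  , 0.3614, 0.002 ])}
yaw -0.46811596059661037 mid [0.54972177 0.30882379 0.018     ] [0.47244228 0.34789614 0.002     ]
scene {'A': array([0.5488, 0.3007, 0.018 ]), 'B': array([0.5628, 0.325 , 0.018 ]), 'C': array([0.4788, 0.3613, 0.002 ]), 'D': array([0.4608, 0.3351, 0.002 ])}
0.0 0.0 wid [np.float64(0.0298), np.float64(0.0312)] len [np.float64(0.0877), np.float64(0.0881)]
{'A': array([0.5571, 0.3207, 0.    ]), 'B': array([0.543 , 0.2945, 0.    ]), 'C': array([0.4644, 0.3344, 0.    ]), 'D': array([0.4796, 0.3616, 0.    ])}
yaw -0.47786712380587937 mid [0.55006729 0.30757507 0.        ] [4.72018603e-01 3.47996705e-01 2.77555756e-17]
scene {'A': array([0.5418, 0.297 , 0.    ]), 'B': array([0.556 , 0.3217, 0.    ]), 'C': array([0.4779, 0.361 , 0.    ]), 'D': array([0.4599, 0.3348, 0.    ])}
```

The widths and lengths only come out right (29.6/29.5 mm, 84 mm) with the heel at the robot end. So the wedge lies flat, tip at about (.550,.308) and heel at (.476,.348). The stand's front-edge middle is at about (.562,-.002), yaw near 0. Now I'll grasp it near the heel.

```bash
python3 - <<'E'
from h import *
yw=-.488+np.pi; g=[.494,.3405]; o=[np.pi,0,yw]
manip.set_gripper(.06,25)
manip.move_ptp([*g,.09],o)
manip.move_l([*g,.012],v=.12,max_force=8)
manip.set_gripper(.0,25)
s=manip.sense();print(s["width"],s["grip_force"],s["eef_pos"])
manip.move_l([*g,.12],v=.15)
print(manip.sense()["width"])
manip.move_ptp([.46,-.002,.12],[np.pi,0,np.pi])
T=pose();cv2.imwrite("pics/w2.png",vision.get_image("wrist"));np.save("T2.npy",T)
sc=vision.get_image("scene");sd=vision.get_image("side");cv2.imwrite("pics/sc2.png",sc);cv2.imwrite("pics/sd2.png",sd)
k=lambda im,x,y,w,h:cv2.resize(im[y:y+h,x:x+w],(400,600),interpolation=cv2.INTER_CUBIC)
cv2.imwrite("pics/c3.png",np.hstack([k(sc,250,100,100,150),k(sd,250,90,100,150)]))
s=manip.sense();print(s["eef_pos"],s["q"],s["time_s"],s["width"])
E
```

```text
0.02951685831247142 25.00033347758018 [0.49411066 0.34052882 0.01230531]
0.029963650445176654
[ 0.46043026 -0.00083333  0.11995657] [ 0.01190624  0.42637568 -0.12946158  2.11439449  0.09323879  0.60569322
  1.389717  ] 8.025 0.029350973020854484
```

View pics/w2.png

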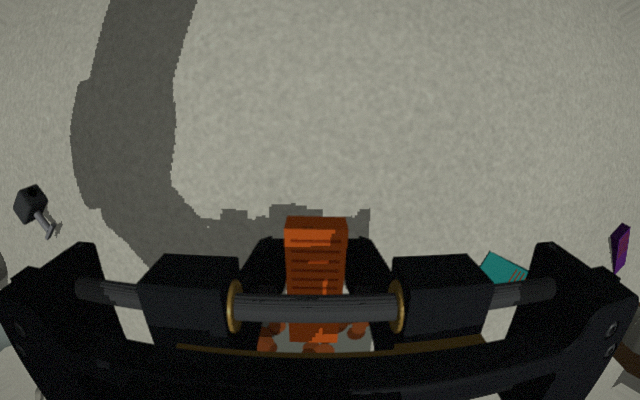

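View pics/c3.png

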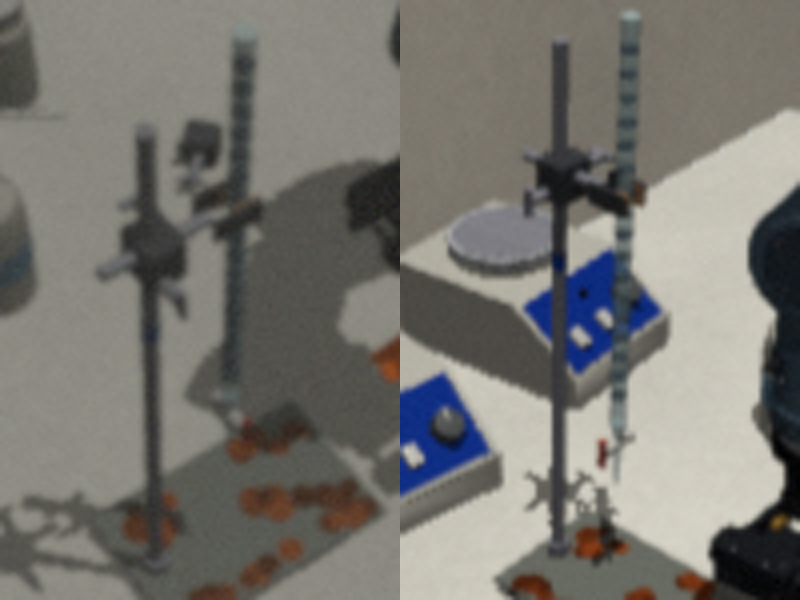

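The wedge is held straight in the jaws, heel top edge at (285-347,217). The crops show the rod clear in both views, foot at scene (157,560)/4 and side (158,548)/4. I'll measure the lean by fitting rod edges, then set the wedge down before the edge.

```bash
cat > lean.py <<'E'
from h import *
def line(n,im,p,q,N=60):
    "fit rod axis between approx pixel end points, return 2 refined points"
    g=cv2.GaussianBlur(cv2.cvtColor(im,cv2.COLOR_BGR2GRAY),(0,0),.6).astype(np.float32); p,q=np.array(p,float),np.array(q,float)
    for it in range(3):
        t=np.linspace(0,1,N)[:,None]; c=p+(q-p)*t; off=np.arange(-5,5.01,.1)
        d=(q-p)/np.linalg.norm(q-p); nn=np.array([-d[1],d[0]])
        X=c[:,None]+off[:,None]*nn
        G=np.gradient(cv2.remap(g,X[...,0].astype(np.float32),X[...,1].astype(np.float32),cv2.INTER_CUBIC),axis=1)
        h=len(off)//2; i,j=G[:,:h].argmin(1),G[:,h:].argmax(1)+h; k=(abs(np.take_along_axis(G,i[:,None],1)[:,0])>1)&(np.take_along_axis(G,j[:,None],1)[:,0]>1)
        m=(off[i]+off[j])/2; w=off[j]-off[i]; k&=abs(w-np.median(w))<.7
        Y=(c+m[:,None]*nn)[k]; vx,vy,x0,y0=cv2.fitLine(Y.astype(np.float32),cv2.DIST_HUBER,0,.01,.01).ravel()
        L=lambda z:np.array([x0,y0])+np.dot(z-[x0,y0],[vx,vy])*np.array([vx,vy]); p,q=L(p),L(q)
    return p,q,k.sum(),np.median(w)
def lean(ims,ends,verbose=True):
    N=[]
    for n in("scene","side"):
        p,q,k,w=line(n,ims[n],*ends[n]); a,b=ray(n,*p)[1],ray(n,*q)[1]; v=np.cross(a,b);v/=np.linalg.norm(v);N.append(v)
        print(n,p.round(2),q.round(2),k,w.round(2),"lean to -x assuming ty=0: %.4f"%(v[2]/v[0]))
    d=np.cross(*N);d/=d[2];print("joint dir",d.round(4))
ends=dict(scene=((286.7,136),(289,237)),side=((290,104),(289.6,225)))
E
python3 - <<'E'
from lean import *
lean(dict(scene=cv2.imread("pics/sc2.png"),side=cv2.imread("pics/sd2.png")),ends)
lean(dict(scene=cv2.imread("pics/scene0.png"),side=cv2.imread("pics/side0.png")),ends)
manip.move_l([.46,-.002,.03],v=.12)
print(manip.move_l([.46,-.002,.005],v=.03,max_force=3),manip.sense()["eef_pos"],manip.sense()["wrist_force"])
manip.set_gripper(.04);manip.hold(.2)
p=manip.sense()["eef_pos"];manip.move_l([.46,-.002,.0115],v=.05);manip.set_gripper(0,30)
s=manip.sense();print(s["eef_pos"],s["width"],s["time_s"])
E
```

```text
scene [285.93 136.02] [288.4  237.01] 31 4.0 lean to -x assuming ty=0: 0.0534
side [289.75 104.  ] [288.86 224.99] 26 4.0 lean to -x assuming ty=0: 0.0588
joint dir [-0.0557 -0.0035  1.    ]
scene [285.91 136.02] [288.46 237.01] 32 4.0 lean to -x assuming ty=0: 0.0528
side [289.88 104.  ] [288.86 224.99] 29 4.0 lean to -x assuming ty=0: 0.0598
joint dir [-0.0558 -0.0045  1.    ]
True [ 0.45990607 -0.00203337  0.0117666 ] [ 0.46682583 -0.21965448 -0.06472832]
[ 0.45998593 -0.00199384  0.01150592] 0.029754898550463278 10.65
```

Lean is about 0.056 rad, so the rear feet are about 14.5 mm high and I need about 66 mm of insertion. I'll insert held first, then push on the heel with closed fingers.

```bash
python3 - <<'E'
from lean import *
for x in(.49,.51,.53):
    print(manip.move_l([x,-.002,.0115],v=.05,max_force=30));s=manip.sense();print(s["eef_pos"],s["wrist_force"].round(1))
sc=vision.get_image("scene");sd=vision.get_image("side");lean(dict(scene=sc,side=sd),ends)
manip.set_gripper(.05);manip.hold(.1)
manip.move_l([.53,-.002,.06],v=.12);manip.move_l([.46,-.002,.06],v=.15)
T=pose();im=vision.get_image("wrist");np.save("T4.npy",T)
sc=vision.get_image("scene");lean(dict(scene=sc,side=vision.get_image("side")),ends)
cv2.imwrite("pics/c4.png",np.vstack([cv2.resize(sc[180:280,260:420],(640,400)),im[200:400]]))
cv2.imwrite("pics/w4.png",im);print(manip.sense()["time_s"])
E
```

```text
False
[ 0.49016126 -0.0019847   0.01150787] [ 0.7 -0.   0.5]
False
[ 0.50962119 -0.00200091  0.01148583] [-1.6 -0.4  3.6]
True
[ 0.51237359 -0.00223461  0.0110395 ] [ 0.4 -1.2  3.3]
scene [285.33 136.04] [288.39 237.02] 24 4.05 lean to -x assuming ty=0: 0.0501
side [289.1 104. ] [289.05 225.  ] 31 4.0 lean to -x assuming ty=0: 0.0513
joint dir [-5.06e-02 -8.00e-04  1.00e+00]
scene [285.69 136.03] [288.24 237.02] 24 4.1 lean to -x assuming ty=0: 0.0533
side [288.95 104.  ] [289.07 225.  ] 27 4.0 lean to -x assuming ty=0: 0.0499
joint dir [-0.0519  0.0022  1.    ]
14.2833
```

View pics/c4.png

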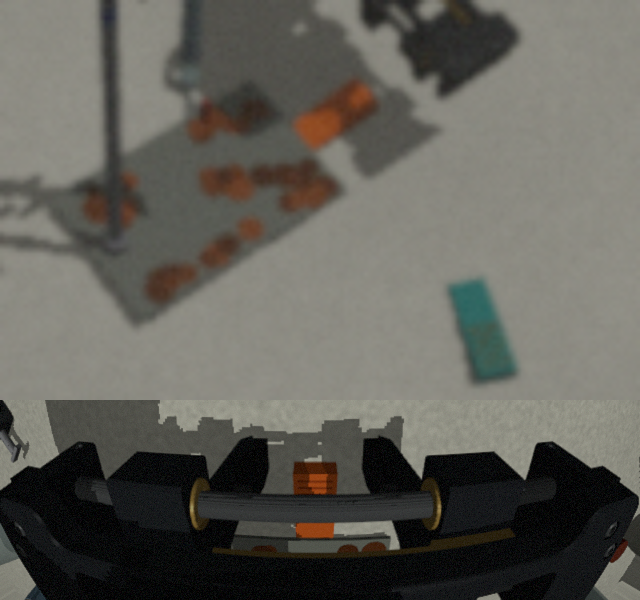

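The wedge is centred: it meets the front edge at crop (305,140), against the edge's middle at (299,133). The held insertion stopped at the force limit as the wedge started to lift the stand. I'll push the heel with closed fingers now.

```bash
python3 - <<'E'
from lean import *
manip.set_gripper(0,30)
manip.move_l([.46,-.002,.0115],v=.1)
for x in(.50,.515,.524,.529):
    st=manip.move_l([x,-.002,.0115],v=.04,max_force=45);s=manip.sense();print(st,s["eef_pos"].round(4),s["wrist_force"].round(1),s["time_s"])
    lean(dict(scene=vision.get_image("scene"),side=vision.get_image("side")),ends)
    if st:break
sc=vision.get_image("scene")
crop(sc,260,100,160,180,3,"pics/c5.png")
E
```

```text
False [ 0.4966 -0.0023  0.0109] [-7.   0.5  5.3] 16.8917
scene [282.47 136.17] [287.97 237.01] 25 4.1 lean to -x assuming ty=0: 0.0373
side [287.01 104.02] [288.64 225.01] 28 4.0 lean to -x assuming ty=0: 0.0380
joint dir [-3.76e-02 -5.00e-04  1.00e+00]
False [ 0.5142 -0.0021  0.011 ] [-2.1 -0.5 -2.7] 17.5167
scene [278.32 136.61] [287.85 236.9 ] 29 4.1 lean to -x assuming ty=0: 0.0156
side [284.84 104.08] [288.42 224.99] 27 4.1 lean to -x assuming ty=0: 0.0219
joint dir [-0.018  -0.0042  1.    ]
False [ 0.525  -0.0019  0.0118] [-1.6  0.3 -1.9] 17.9917
scene [276.2  136.75] [287.59 236.93] 24 4.2 lean to -x assuming ty=0: 0.0064
side [283.57 104.12] [288.7  224.96] 23 4.1 lean to -x assuming ty=0: 0.0078
joint dir [-0.0069 -0.001   1.    ]
False [ 0.5279 -0.002   0.0116] [-4.3 -0.4  3.1] 18.3667Traceback (most recent call last):
  File "<stdin>", line 6, in <module>
  File "lean.py", line 18, in lean
    p,q,k,w=line(n,ims[n],*ends[n]); a,b=ray(n,*p)[1],ray(n,*q)[1]; v=np.cross(a,b);v/=np.linalg.norm(v);N.append(v)
            ~~~~^^^^^^^^^^^^^^^^^^^
  File "lean.py", line 12, in line
    Y=(c+m[:,None]*nn)[k]; vx,vy,x0,y0=cv2.fitLine(Y.astype(np.float32),cv2.DIST_HUBER,0,.01,.01).ravel()
                                       ~~~~~~~~~~~^^^^^^^^^^^^^^^^^^^^^^^^^^^^^^^^^^^^^^^^^^^^^^^
cv2.error: OpenCV(4.12.0) /io/opencv/modules/imgproc/src/linefit.cpp:50: error: (-215:Assertion failed) count > 0 in function 'fitLine2D_wods'
```

The lean falls as expected. The rod's upper end has left the search window, so I'll back off, shift the end points and re-measure.

```bash
python3 - <<'E'
from lean import *
manip.move_l([.49,-.002,.0115],v=.06);manip.hold(.3)
e2=dict(scene=((275.5,137),(287.6,237)),side=((283,104),(288.5,225)))
sc,sd=vision.get_image("scene"),vision.get_image("side")
for i in range(2):
    lean(dict(scene=sc,side=sd),e2); sc2,sd2=sc,sd;sc,sd=vision.get_image("scene"),vision.get_image("side")
k=lambda im,x,y,w,h:cv2.resize(im[y:y+h,x:x+w],(400,600),interpolation=cv2.INTER_CUBIC)
cv2.imwrite("pics/c5.png",np.hstack([k(sc,260,115,100,150),k(sd,250,90,100,150)]));print(manip.sense()["time_s"])
E
```

```text
scene [275.57 136.99] [287.65 236.99] 24 4.1 lean to -x assuming ty=0: 0.0026
side [283.17 103.99] [288.71 224.99] 27 4.1 lean to -x assuming ty=0: 0.0043
joint dir [-0.0032 -0.0012  1.    ]
scene [275.55 136.99] [287.8  236.98] 27 4.1 lean to -x assuming ty=0: 0.0014
side [283.21 103.99] [288.85 224.98] 24 4.1 lean to -x assuming ty=0: 0.0032
joint dir [-0.0021 -0.0012  1.    ]
19.8667
```

View pics/c5.png

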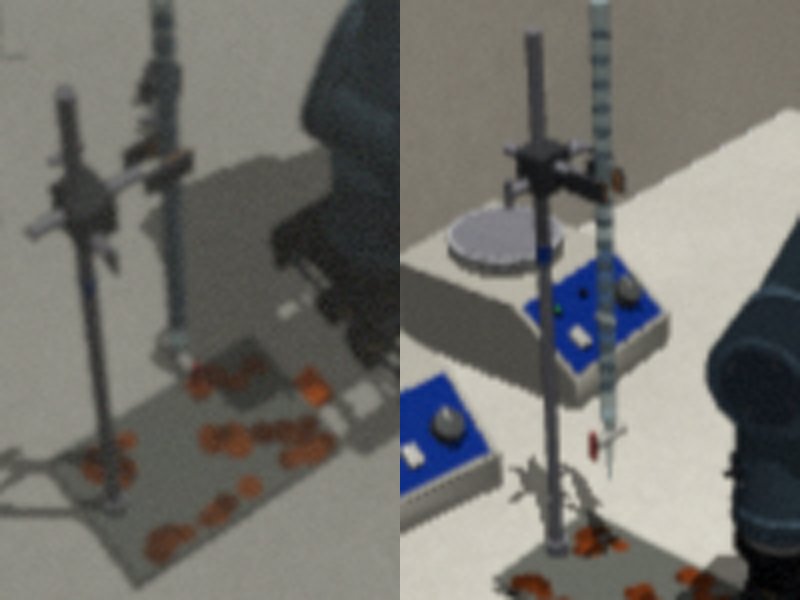

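The rod reads 0.002–0.004 rad of residual lean, inside tolerance, and the wedge heel is seen at crop (313,387) sticking out in the middle. Insertion geometry suggests slightly more lean than that, so I'll push 2.5 mm further, retreat, check and hand in.

```bash
python3 - <<'E'
from lean import *
print(manip.move_l([.532,-.002,.0115],v=.03,max_force=45),manip.sense()["eef_pos"])
manip.move_l([.48,-.002,.0115],v=.06);manip.move_l([.44,-.002,.12],v=.15)
manip.goto_joints([-1.0]+list(manip.sense()["q"][1:])) if False else None
manip.hold(.5)
e2=dict(scene=((275,137),(287.7,237)),side=((282.7,104),(288.7,225)))
for i in range(3): lean(dict(scene=vision.get_image("scene"),side=vision.get_image("side")),e2)
im=vision.get_image("scene");crop(im,260,110,160,170,3.5,"pics/c6.png")
s=manip.sense();print(s["time_s"],s["wrist_force"])
E
```

```text
False [ 0.5281529  -0.00209117  0.0109114 ]
scene [275.45 136.94] [287.71 237.  ] 23 4.2 lean to -x assuming ty=0: 0.0016
side [283.32 103.97] [288.3  225.02] 24 4.1 lean to -x assuming ty=0: 0.0100
joint dir [-0.0047 -0.0058  1.    ]
scene [275.57 136.93] [287.68 237.  ] 37 4.55 lean to -x assuming ty=0: 0.0025
side [283.17 103.98] [288.64 225.  ] 23 4.1 lean to -x assuming ty=0: 0.0051
joint dir [-0.0034 -0.0018  1.    ]
scene [275.71 136.91] [287.51 237.02] 27 4.1 lean to -x assuming ty=0: 0.0044
side [283.19 103.98] [288.74 225.  ] 25 4.1 lean to -x assuming ty=0: 0.0042
joint dir [-4.4e-03  2.0e-04  1.0e+00]
24.2083 [ 0.49063869 -0.00476887 -0.30847329]
```

View pics/c6.png

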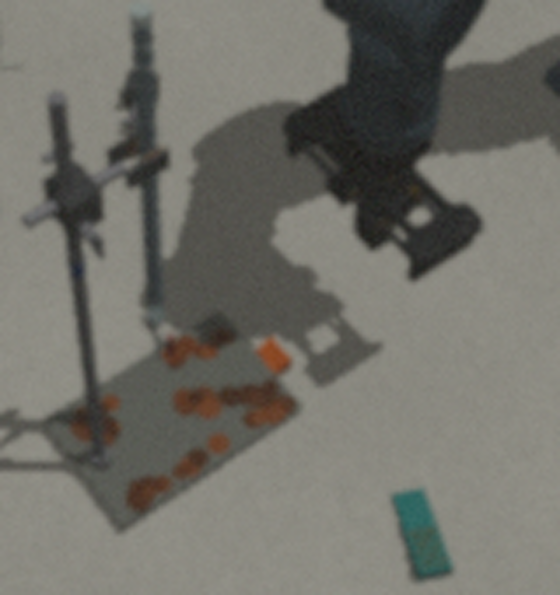

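The push stalled through arm compliance at the same spot, so the lean is still about 0.004 rad. The wedge heel at crop (272,355) is centred and straight. One firmer nudge.

```bash
python3 - <<'E'
from lean import *
manip.move_l([.48,-.002,.0115],v=.15)
print(manip.move_l([.535,-.002,.0115],v=.04,max_force=50),manip.sense()["eef_pos"])
manip.hold(.3);print(manip.sense()["eef_pos"],manip.sense()["wrist_force"])
manip.move_l([.48,-.002,.0115],v=.06);manip.move_l([.44,-.002,.12],v=.15)
manip.hold(.5)
e2=dict(scene=((275,137),(287.7,237)),side=((282.7,104),(288.7,225)))
for i in range(4): lean(dict(scene=vision.get_image("scene"),side=vision.get_image("side")),e2)
s=manip.sense();print(s["time_s"])
E
```

```text
False [ 0.53092672 -0.00217512  0.01085366]
[ 0.53093238 -0.00213706  0.01084142] [-8.10621329  0.14372748  7.53826416]
scene [275.09 136.99] [287.64 237.01] 25 4.0 lean to -x assuming ty=0: 0.0002
side [282.82 103.99] [288.62 225.  ] 24 4.1 lean to -x assuming ty=0: 0.0023
joint dir [-0.001  -0.0014  1.    ]
scene [274.88 137.02] [287.54 237.02] 28 4.1 lean to -x assuming ty=0: -0.0001
side [282.76 104.  ] [288.77 225.  ] 25 4.1 lean to -x assuming ty=0: 0.0001
joint dir [ 0.e+00 -2.e-04  1.e+00]
scene [274.88 137.02] [287.57 237.02] 25 4.1 lean to -x assuming ty=0: -0.0003
side [282.74 104.  ] [288.87 224.99] 22 4.1 lean to -x assuming ty=0: -0.0012
joint dir [6.e-04 6.e-04 1.e+00]
scene [274.73 137.03] [287.62 237.01] 28 4.1 lean to -x assuming ty=0: -0.0015
side [282.78 104.  ] [288.7 225. ] 26 4.1 lean to -x assuming ty=0: 0.0011
joint dir [ 5.0e-04 -1.7e-03  1.0e+00]
29.85
```

The rod now reads plumb within about 0.001 rad, and the gripper is clear. Handing in.

```bash
python3 -c "
from cell import manip
print(manip.sign_off())"
```

```text
the job is handed in; nothing more can be done
None
```

The orange wedge is under the middle of the stand's front edge carrying the stand, the rod measures plumb to about 0.001 rad, and the job was handed in at about 30 s; the sign-off returned no verdict.

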